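Fit the toothed handwheel to the sculpture indexing head

ROBOT

A 7-joint arm with a two-finger parallel gripper is mounted at the origin on the work surface. World frame = base frame: x ahead of the robot, y to its left, z up, the work surface at z = 0. Lengths are in m, angles in rad, forces in N, time in s.
With the tool pointing down it reaches from about 0.425 to 0.925 m from the base axis. Payload 6.8 kg.
Tool frame: the origin (TCP) lies midway between the tips of the shut fingers; the grasp point (between the pads) lies 19 mm behind it; z points along the fingers, y is the line along which they close (so a half turn about z gives the same grasp; the last joint's range is limited). The gripper opens to 85 mm and grips with 20 to 120 N. Pads are 22 mm wide; open, the fingers measure 114 mm over their backs; the gripper's body (76 mm by 85 mm) begins 54 mm behind the grasp point. The pads swing forward as they close: fully open they stand 13 mm farther back than shut.
Start: joints at [1.069, 0.477, 0.022, 1.555, -0.011, 1.109, -0.083], TCP at [0.259, -0.623, 0.231] pointing down, gripper open.
Joint ranges: [-2.96, 2.96], [-0.34, 2.1], [-1.41, 1.46], [0.24, 2.44], [-1.37, 4.51], [0.17, 1.92], [-2.96, 2.96]. Speed limits (rad/s): [2.39, 2.39, 3.14, 3.14, 3.14, 3.14, 3.14].

INTERFACE

Orientations are given as a rotation vector (axis times angle).
In Python, from bench import r gives the robot as it stands. The module is installed in compiled form; this text tells all that it offers.
- The arm moves only by the tool apply_moves, never from a script. Its argument "rows" is a list of rows, each a list of 6 numbers: the shift along the tool's x, y, z scaled (see below), then the turn, a rotation vector about the tool's x, y, z scaled (see below). A call has 1 to 5 rows; each row is the pose to reach, as a shift and turn from the pose commanded when the call began, along the tool's axes at that moment; what a row does not reach only later rows make up. The controller multiplies each number of a shift by 0.25 m and each number of a turn by 90 degrees. A row lasts 1/8 s, in which the tool goes at most 62.5 mm and 10.7 degrees, less where a joint would pass 70% of its speed; a pose out of reach is approached as far as the arm can. A call with a number of a shift or a turn outside -1 to 1 is refused whole. A call with a gripper value outside its range is refused whole. "claw" is the opening, from 0 (shut) to 1 (fully open), set as the call begins (left out, the last holds). The fingers move at their own pace and stop on an object; "newtons" is the grip in N (left out, the last holds). Time passes only in rows, so rows that repeat a pose let the fingers close. It gives the time, the measured TCP pose, the force, the opening and the grip force at its end, in the units of the state.
- r.get_obs(): the state, without advancing time (a new reading comes with each control period).
- r.grab_frame(name): name is "side" or "top" or "wrist"; returns a dict with "pixels" (420x560x3 uint8, red, green, blue), "intrinsics" (3x3 intrinsics, pixels), "dist" ([k1, k2, p1, p2, k3] as OpenCV has them; the pictures are not rectified), "eye" and "attitude" of the camera in the world. Camera axes: x right, y up, looking along -z (the intrinsics and any distortion apply to the point x, -y, -z); pixel columns grow to the right and rows downward; lengths in m; the calibration is good to about 2 mm. A picture is of the moment at which its call begins. There is no depth.
- r.hand_in(): hands the job in; it is judged then, once.
Trained networks look in a picture, given as the dict that the camera call returned (one of the last four; its "shot" number tells which), for a name from the list of things; names that differ only in an ending like _2 or _b are one class to them, and where a whole thing is asked for, a point or a joint stands for the part that bears it (a point fixed in the world has none). Each returns a list of dicts, best first, with "conf" (0 to 1); they miss things now and then, are a little off and sometimes report something else, mostly with a low value. They report only what shows in the picture. A call takes as long as a camera call. They do not tell look-alikes from the thing itself.
- r.search_frame(picture, thing): "rect" ([left, top, width, height] in pixels, round what is visible of it).
- r.outline_of(picture, thing): "pixels" (420x560 bool, what is visible of it) and "rect" ([left, top, width, height] in pixels, round what is visible of it).
- r.landmark_of(picture, thing): "point" ([column, row] in pixels: a listed point, or the origin of a listed thing).
The state is a dict: "clock": time; "joints": joint angles; "qvel": joint speeds; "tau": joint torques, N m; "tcp_pos": TCP position; "orientation": TCP orientation; "contact_force": force on the tool from outside, world axes, zero at the start; "moment": the same for the moment, N m; "grip_width": finger opening in m; "gripper_force": force on a finger pad.
Only numpy, scipy, OpenCV 4.12 (cv2) and the standard library are available. Lean on these libraries where they do the work, as an engineer would, in place of code of your own. Each camera call takes 0.05 s, during which the arm holds its last target. There are 200 camera calls.

TASK

Take the handwheel out of its wooden rack, lay it flat on the bench with its knob up and let go, then take it again by the knob and fit it on the toothed hub of the grey indexing head: rock it about its axis while lowering it, never dropping it onto the hub, until the teeth mesh and it sits fully home, and let go. Leave the things lying around where they are.

Things in the scene. Friction and masses are not known exactly. Their poses are not given: they have to be found in the camera images.
- wheel_mid (a point): point on the axis of the loose handwheel, half-way up (37 mm above its underside); z runs along the axis from the underside to the knob. Aluminium, black knob, about 0.5 kg, 150 mm across, 74 mm high. From the underside: flat rim 0 to 14 mm (radius 50 to 75 mm, five spokes), boss of radius 36 mm up to 40 mm, round knob 34 mm wide from 40 to 74 mm.
- seat (a point): point on the hub's axis, on the flat steel shoulder where the wheel's underside rests when home, 40 mm above the bench; z up. From it rises the hub: 8 even outward teeth 18 mm tall, 8 mm wide, root radius 20.5, tip radius 28 mm; then a round pilot of radius 20.5 mm up to 24 mm, and a cone up to 32 mm (radius 12 mm at its top). In mesh the wheel has about 1.5 mm of side play.
- rack: wooden rack fixed to the bench, base 110 x 170 x 10 mm; origin on the bench under the slot; x is the way the wheel's knob points, y along the slot, z up. Two dowels carry the rim (x = 0 to 14 mm, wheel centre 89 mm up); pairs of posts 100 mm high at y = +60 and -60 mm flank it. The wheel lifts straight up.
- indexer: grey indexing head 150 x 150 mm, fixed; origin under its middle, on the bench; its hub is braked and does not turn. The angle at which the hub's teeth stand differs each time and does not follow from this frame. Teeth resting on teeth hold the wheel 18 mm above home; in mesh they have about 4 degrees of play either way.
- wheel: the same handwheel; origin in the middle of its underside, where a 34 mm deep socket has 8 evenly spaced inward teeth (18 mm tall, 8 mm wide, one along x; tip circle radius 22 mm, root radius 30 mm). It starts standing on edge in the rack, axis level to within 3 degrees, rim top 164 mm above the bench.
- offcut_mid (a point): bystander: cream foam block 70 x 130 x 50 mm, this point at its centre
- carver_mid (a point): bystander: black and red cordless rotary carver, 160 mm long, 44 mm high, this point in its middle
- tin_mid (a point): bystander: tin of radius 40 mm, 100 mm high, this point at its centre
Mind the look-alikes: they are no part of the job. What is shaped like the indexer but blue or pink is not meant.

How it is judged:
On the way:
1. the handwheel lies flat on the bench, knob up, let go (angle between wheel_mid's own z axis and vertical below 0.12 rad and height (world z) of wheel_mid below 0.045 m and contact force between the fingers and wheel below 0.3 N), for 0.3 s.
At the end, for the whole second after the job is handed in: The handwheel sits on the hub, knob up, teeth in mesh: its underside within 4 mm of the shoulder, its axis within 6 mm of the hub's, tilted less than 0.08 rad, at rest and released (z of wheel_mid in the frame of seat between 0.033 and 0.041 m and horizontal distance between wheel_mid and seat below 0.006 m and angle between wheel_mid's own z axis and vertical below 0.08 rad and linear speed of wheel below 0.02 m/s); the robot touches nothing.
It fails at once if the handwheel is dropped onto the indexing head: falls free from more than about 25 mm (horizontal distance between wheel_mid and seat below 0.06 m and contact force between the fingers and wheel below 0.3 N and linear speed of wheel above 0.7 m/s).
It fails at once if a bystander is pushed more than 40 mm (distance of any of offcut_mid, carver_mid, tin_mid from where it was at the start of the episode above 0.04 m).
It also fails if it takes over 72 s, if anything falls off the work surface, if the arm or the gripper's body presses on something with over 40 N, if the wrist force passes 120 N, or if a joint passes its speed limit or range.

## Working session

There is one attempt and no reset: what is moved stays moved. The work goes in short steps, Python scripts to look and compute and a tool call to move; the robot and the scene stay as the last step left them, time stands still between calls to the robot, and variables do not carry over. Pictures are saved under pics/ and viewed, at most 10 in all, crops included, and the job is handed in when it is done.

Besides the shell and the picture viewer there is one more tool, called after "Call:" by a JSON object that holds its "method" and its "body". apply_moves: Moves the arm, as the interface text tells. Its arguments: {"type":"object","properties":{"rows":{"type":"array","items":{"type":"array","items":{"type":"number"}}},"claw":{"type":"number"},"newtons":{"type":"number"}},"required":["rows"]}

```bash
mkdir -p pics; cat > h.py <<'E'
import numpy as np, cv2
from scipy.spatial.transform import Rotation as R
from bench import r
def rot(a):
    a=np.array(a,float)
    return a if a.shape==(3,3) else (R.from_rotvec(a).as_matrix() if a.size==3 else R.from_quat(a).as_matrix())
def ray(p,uv):
    n=cv2.undistortPoints(np.array([[uv]],float),np.array(p["intrinsics"]),np.array(p["dist"]))[0,0]
    d=rot(p["attitude"])@np.array([n[0],-n[1],-1.]); return np.array(p["eye"]),d/np.linalg.norm(d)
def onz(p,uv,z):
    e,d=ray(p,uv); return e+d*(z-e[2])/d[2]
def proj(p,X):
    X=np.atleast_2d(X); c=(X-np.array(p["eye"]))@rot(p["attitude"])
    c=c*[1,-1,-1]
    return cv2.projectPoints(c.reshape(-1,1,3),np.zeros(3),np.zeros(3),np.array(p["intrinsics"]),np.array(p["dist"]))[0][:,0]
def tri(rs):
    A=np.zeros((3,3));b=np.zeros(3)
    for e,d in rs:
        M=np.eye(3)-np.outer(d,d);A+=M;b+=M@e
    return np.linalg.solve(A,b)
def save(p,n): cv2.imwrite("pics/"+n,cv2.cvtColor(p["pixels"],cv2.COLOR_RGB2BGR))
def move(tgt_pos,tgt_rot=None,o=None):
    "shift/turn numbers from the measured pose"
    o=o or r.get_obs(); R0=rot(o["orientation"]); s=R0.T@(np.array(tgt_pos)-o["tcp_pos"])/0.25
    t=np.zeros(3) if tgt_rot is None else R.from_matrix(R0.T@tgt_rot).as_rotvec()/(np.pi/2)
    return np.round(s,3).tolist(),np.round(t,3).tolist()
E
python3 - <<'E'
from h import *
np.set_printoptions(precision=3,suppress=True)
o=r.get_obs();print(o)
ps={n:r.grab_frame(n) for n in("side","top")}
for n,p in ps.items():
    save(p,n+"0.png");print(n,p["eye"],p["attitude"],p["shot"])
    for t in["wheel_mid","seat","rack","indexer","wheel","offcut_mid","carver_mid","tin_mid"]:
        print(t,[(np.round(d["point"],1).tolist(),round(d["conf"],2)) for d in r.landmark_of(p,t)])
cv2.imwrite("pics/both.png",cv2.cvtColor(np.vstack([cv2.resize(ps[n]["pixels"],(400,300)) for n in ps]),cv2.COLOR_RGB2BGR))
E
```

```text
{'clock': 0.0, 'joints': array([ 1.069,  0.478,  0.022,  1.556, -0.012,  1.109, -0.083]), 'qvel': array([-0.001, -0.001, -0.   , -0.   ,  0.001,  0.   ,  0.001]), 'tau': array([ -0.001, -59.646,   1.608, -28.121,   0.012,   0.009,   0.   ]), 'tcp_pos': array([ 0.259, -0.623,  0.23 ]), 'orientation': array([-3.079, -0.614,  0.001]), 'contact_force': array([-0.918,  0.392,  0.488]), 'moment': array([ 0.025, -0.001, -0.002]), 'gripper_force': 0.0, 'grip_width': 0.084893596630245}
side [0.24  1.204 0.807] [ 0.181 -1.422 -2.581] 1
wheel_mid [([298.6, 152.3], 0.56), ([308.8, 151.4], 0.43), ([198.5, 205.8], 0.27)]
seat [([260.9, 260.5], 0.97), ([222.2, 327.7], 0.65), ([366.6, 289.3], 0.63)]
rack [([310.8, 174.9], 0.56)]
indexer [([220.4, 337.4], 0.77), ([366.1, 306.0], 0.75), ([260.2, 269.3], 0.72)]
wheel [([310.4, 151.1], 0.89), ([175.7, 241.9], 0.39)]
offcut_mid [([199.5, 205.6], 0.69)]
carver_mid [([224.4, 166.3], 0.56)]
tin_mid [([175.6, 240.8], 0.73)]
top [0.374 0.097 1.255] [ 0.094 -0.078 -1.554] 2
wheel_mid [([404.4, 206.3], 0.71)]
seat [([200.5, 296.2], 0.69), ([224.8, 208.1], 0.61), ([144.7, 202.1], 0.55)]
rack [([394.7, 221.3], 0.86)]
indexer [([225.9, 209.7], 0.73), ([150.4, 201.8], 0.62), ([203.6, 290.2], 0.59)]
wheel [([404.4, 219.5], 0.6)]
offcut_mid []
carver_mid [([387.6, 131.3], 0.74)]
tin_mid [([227.7, 136.7], 0.9)]
```

View pics/top0.png

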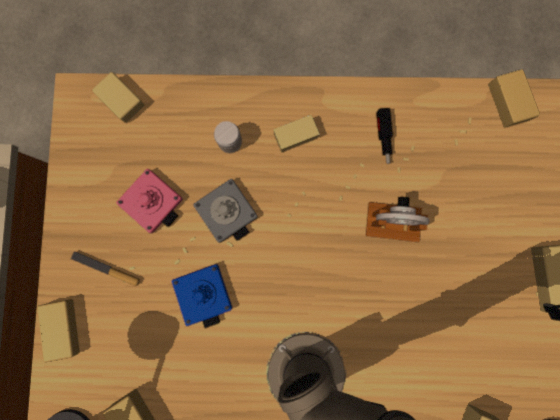

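View pics/side0.png

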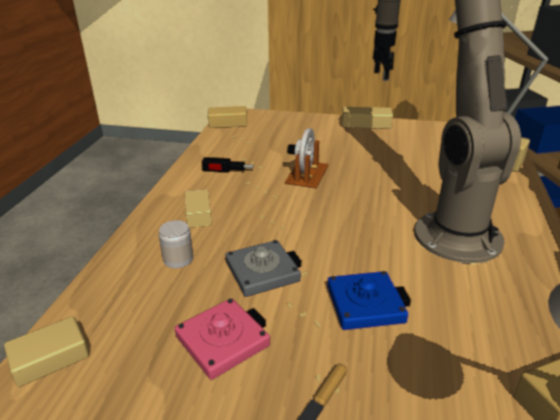

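Top view: the grey head, the one I want, is at (225,210). Its look-alikes are the pink head (150,201) and the blue head (203,290). The wheel stands in the rack at (404,215) with its knob pointing up in the image. The side view shows grey at (262,262), blue at (367,290) and pink at (221,328), with the wheel at (305,150).

```bash
python3 - <<'E'
from h import *
np.set_printoptions(precision=3,suppress=True)
s=r.grab_frame("side");t=r.grab_frame("top")
def near(p,th,uv):
    L=r.landmark_of(p,th); return min(L,key=lambda d:np.hypot(*(np.array(d["point"])-uv)))["point"]
for th,us,ut in[("seat",(261,260),(225,208)),("indexer",(260,269),(225,209)),("wheel_mid",(300,152),(404,206)),("wheel",(310,151),(404,219)),("rack",(311,175),(394,221)),("carver_mid",(224,166),(387,131)),("tin_mid",(175,241),(227,136))]:
    a,b=near(s,th,us),near(t,th,ut); X=tri([ray(s,a),ray(t,b)]); print(th,a,b,X,"res",proj(s,X)[0]-a,proj(t,X)[0]-b)
for z in(0,.04): print("seat/index top z",z,onz(t,near(t,"seat" if z else "indexer",(225,208)),z))
print("rack z0",onz(t,near(t,"rack",(394,221)),0),onz(s,near(s,"rack",(311,175)),0))
for th in("wheel","rack"):
    for m in r.outline_of(t,th)[:1]:
        k=m["pixels"]; print(th,m["rect"],m["conf"])
        pts=np.argwhere(k)[:,::-1].astype(float); print(cv2.minAreaRect(pts.astype(np.float32)), [onz(t,c,.01) for c in cv2.boxPoints(cv2.minAreaRect(pts.astype(np.float32)))])
print(s["intrinsics"],t["intrinsics"])
c=lambda p,x,y:cv2.resize(p["pixels"][y-50:y+50,x-50:x+50],(400,400),interpolation=cv2.INTER_CUBIC)
cv2.imwrite("pics/c1.png",cv2.cvtColor(np.hstack([c(t,400,215),c(t,225,210)]),cv2.COLOR_RGB2BGR))
E
```

```text
seat [263.7, 258.4] [225.7, 209.3] [0.493 0.258 0.04 ] res [-1.193 -0.144] [0.143 0.953]
indexer [262.3, 270.6] [227.5, 212.4] [0.492 0.258 0.001] res [0.882 0.097] [-0.108 -0.693]
wheel_mid [298.1, 151.4] [405.4, 206.3] [ 0.506 -0.29   0.076] res [-1.052 -0.087] [0.166 1.171]
wheel [307.9, 147.7] [403.6, 219.6] [ 0.467 -0.276  0.099] res [-0.032 -0.002] [0.005 0.036]
rack [312.2, 173.3] [393.1, 223.2] [ 0.456 -0.273  0.006] res [-1.929 -0.124] [0.269 2.054]
carver_mid [224.1, 165.8] [386.3, 132.3] [ 0.757 -0.253  0.014] res [-0.068 -0.014] [0.012 0.074]
tin_mid [173.7, 240.0] [227.9, 136.2] [0.726 0.256 0.061] res [0.826 0.18 ] [-0.17  -0.676]
seat/index top z 0 [0.49  0.257 0.   ]
seat/index top z 0.04 [0.496 0.258 0.04 ]
rack z0 [ 0.463 -0.274  0.   ] [ 0.451 -0.285  0.   ]
wheel [378.0, 199.6, 53.4, 25.6] 0.96
((403.6620788574219, 211.05520629882812), (52.31865310668945, 26.74064826965332), 4.763641834259033) [array([ 0.465, -0.219,  0.01 ]), array([ 0.55 , -0.227,  0.01 ]), array([ 0.539, -0.393,  0.01 ]), array([ 0.453, -0.383,  0.01 ])]
rack [366.3, 201.2, 62.7, 38.8] 0.91
((396.1700134277344, 222.8100128173828), (60.52833938598633, 34.365386962890625), 8.130102157592773) [array([ 0.422, -0.178,  0.01 ]), array([ 0.53 , -0.195,  0.01 ]), array([ 0.506, -0.385,  0.01 ]), array([ 0.398, -0.366,  0.01 ])]
[[493.747   0.    271.872]
 [  0.    493.747 207.459]
 [  0.      0.      1.   ]] [[391.424   0.    273.048]
 [  0.    391.424 206.123]
 [  0.      0.      1.   ]]
```

View pics/c1.png

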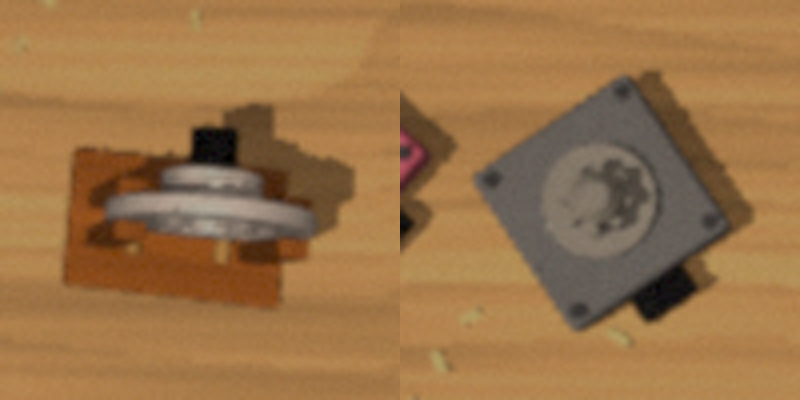

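The crop confirms both choices. The knob points up in the image (about +x, slightly towards −y), and the head is the grey one with its teeth visible. I'll go above the wheel next.

```bash
cat >> h.py <<'E'
def down(yaw,flip=1):
    "tool z down, tool y along yaw (flip -1: opposite)"
    y=flip*np.array([np.cos(yaw),np.sin(yaw),0]); z=np.array([0,0,-1.]); return np.c_[np.cross(y,z),y,z]
E
python3 - <<'E'
from h import *
for f in(1,-1):print(move([.46,-.28,.30],down(np.radians(-8),f)))
p=r.grab_frame("wrist");o=r.get_obs();R0=rot(o["orientation"]);print(R0.T@(np.array(p["eye"])-o["tcp_pos"]),R0.T@rot(p["attitude"]),R0,p["intrinsics"][0],p["dist"])
t=r.grab_frame("top")
q=lambda x,y:(350+x/4,165+y/4)
for a in[(75,150),(65,283),(280,305)]:print(onz(t,q(*a),.01 ))
E
```

```text
([1.269, -0.96, -0.275], [0.0, -0.0, -0.66])
([1.269, -0.96, -0.275], [-0.0, -0.0, 1.34])
[ 0.07941958 -0.00064347 -0.14271112] [[-6.44576723e-04  9.49977166e-01  3.12318698e-01]
 [ 9.99999731e-01  5.02845521e-04  5.34341326e-04]
 [ 3.50564000e-04  3.12318958e-01 -9.49977234e-01]] [[ 9.23472682e-01  3.83664181e-01  4.39375224e-05]
 [ 3.83664180e-01 -9.23472683e-01  2.19675777e-05]
 [ 4.90032744e-05 -3.42920436e-06 -9.99999999e-01]] [367.05201884   0.         279.94762061] [-0.01477451  0.          0.          0.          0.        ]
[ 0.52728775 -0.19496202  0.01      ]
[ 0.42109939 -0.18591821  0.01      ]
[ 0.40644672 -0.35498241  0.01      ]
```

Call:
{"method": "apply_moves", "body": {"rows": [[1.0, -0.76, -0.27, 0, 0, -0.6], [1.0, -0.76, -0.27, 0, 0, -0.6], [1.0, -0.76, -0.27, 0, 0, -0.6], [1.0, -0.76, -0.27, 0, 0, -0.6], [1.0, -0.76, -0.27, 0, 0, -0.6]], "claw": 1}}

```text
clock: 2.72
tcp_pos: [0.4135, -0.3576, 0.2977]
orientation: [2.464, 1.947, -0.0]
contact_force: [-0.2, -1.3, -0.4]
grip_width: 0.0853
gripper_force: 0.0
```

```bash
python3 - <<'E'
from h import *
print(r.get_obs()["joints"],move([.46,-.28,.30],down(np.radians(-5))))
E
```

```text
[ 0.83311154  0.22276803 -0.27659219  1.76814936  0.06623475  1.15881024
  0.30296745] ([0.345, 0.109, -0.009], [0.0, 0.0, -0.093])
```

Call:
{"method": "apply_moves", "body": {"rows": [[0.345, 0.11, -0.01, 0, 0, -0.09], [0.345, 0.11, -0.01, 0, 0, -0.09], [0.345, 0.11, -0.01, 0, 0, -0.09], [0.345, 0.11, -0.01, 0, 0, -0.09]]}}

```text
clock: 3.22
tcp_pos: [0.4592, -0.2832, 0.2994]
orientation: [2.329, 2.108, -0.001]
contact_force: [0.1, -0.1, -0.4]
grip_width: 0.0851
gripper_force: 0.0
```

```bash
python3 - <<'E'
from h import *
np.set_printoptions(precision=4,suppress=True)
p=r.grab_frame("wrist");save(p,"w1.png");o=r.get_obs();print(o["joints"],o["tcp_pos"],o["orientation"])
for th in("wheel","wheel_mid","rack"):print(th,[(d["point"],d["conf"]) for d in r.landmark_of(p,th)])
c=np.array([.46,-.274,0]);y=np.radians(-5);u=np.array([np.cos(y),np.sin(y),0]);v=np.array([-u[1],u[0],0])
for n,a,b,z in[("rimtop",0,0,.164),("rimtopk",.014,0,.164),("wmid",.037,0,.089),("rack",0,0,0)]:print(n,proj(p,c+a*u+b*v+[0,0,z]))
print(p["shot"])
E
```

```text
[ 0.7336  0.216  -0.3469  1.7769  0.0802  1.1628  0.2616] [ 0.459  -0.2836  0.2993] [-2.3304 -2.1068  0.0012]
wheel [([282.5, 161.9], 0.78)]
wheel_mid [([323.0, 159.3], 0.97)]
rack [([279.9, 145.1], 0.94)]
rimtop [[281.2504 178.7212]]
rimtopk [[299.1922 178.4961]]
wmid [[318.9855 159.0966]]
rack [[280.8319 144.8679]]
7
```

View pics/w1.png

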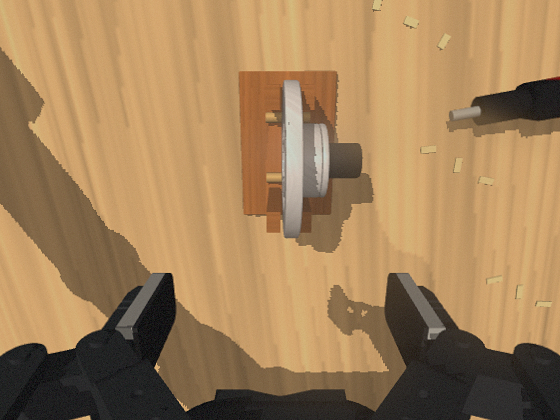

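The wrist view shows the rim at columns 284–301 and the knob at (345,160), both matching the predictions to about 2 px, and the tool is aligned with the rack. I'll go down over the rim top and close.

```bash
python3 - <<'E'
from h import *
print(move([.4685,-.275,.136],down(np.radians(-5))))
E
```

```text
([0.037, 0.034, 0.653], [-0.0, 0.0, -0.008])
```

Call:
{"method": "apply_moves", "body": {"rows": [[0.037, 0.034, 0.2, 0, 0, 0], [0.037, 0.034, 0.4, 0, 0, 0], [0.037, 0.034, 0.58, 0, 0, 0], [0.037, 0.034, 0.65, 0, 0, 0], [0.037, 0.034, 0.65, 0, 0, 0]]}}

```text
clock: 4.05
tcp_pos: [0.4688, -0.274, 0.1366]
orientation: [-2.328, -2.108, 0.001]
contact_force: [0.1, -0.2, 0.3]
grip_width: 0.0854
gripper_force: 0.0
```

Call:
{"method": "apply_moves", "body": {"rows": [[0, 0, 0, 0, 0, 0], [0, 0, 0, 0, 0, 0], [0, 0, 0, 0, 0, 0], [0, 0, 0, 0, 0, 0], [0, 0, 0, 0, 0, 0]], "claw": 0, "newtons": 60}}

```text
clock: 4.68
tcp_pos: [0.4694, -0.2738, 0.1376]
orientation: [2.327, 2.109, -0.0]
contact_force: [-1.6, 0.7, 6.0]
grip_width: 0.0127
gripper_force: 59.4
```

Call:
{"method": "apply_moves", "body": {"rows": [[0, 0, -0.15, 0, 0, 0], [0, 0, -0.35, 0, 0, 0], [0, 0, -0.55, 0, 0, 0], [0, 0, -0.75, 0, 0, 0], [0, 0, -0.8, 0, 0, 0]]}}

```text
clock: 5.3
tcp_pos: [0.4703, -0.274, 0.3397]
orientation: [2.324, 2.107, 0.002]
contact_force: [0.7, -0.8, -5.0]
grip_width: 0.0128
gripper_force: 61.0
```

```bash
python3 - <<'E'
from h import *
np.set_printoptions(precision=4,suppress=True)
o=r.get_obs();print(o["clock"],o["joints"],o["contact_force"],o["grip_width"])
# rotation model test
J=[[1.069,.478,.022,1.556,-.012,1.109,-.083],[0.7336,0.216,-0.3469,1.7769,0.0802,1.1628,0.2616],list(o["joints"])]
P=[[-3.079,-.614,.001],[-2.3304,-2.1068,.0012],list(o["orientation"])]
import itertools
best=[]
for sg in itertools.product([1,-1],repeat=7):
    Ms=[]
    for j,pv in zip(J,P):
        M=np.eye(3)
        for k in range(7): M=M@R.from_euler("zyzyzyz"[k],sg[k]*j[k]).as_matrix()
        Ms.append((M,rot(pv)))
    # R = Rz(c) M C ; solve: A Mi C = Ri via search over c, C from first
    for c in np.radians(np.arange(-180,180,2)):
        A=R.from_euler("z",c).as_matrix(); C=(A@Ms[0][0]).T@Ms[0][1]
        e=sum(R.from_matrix((A@m@C).T@q).magnitude() for m,q in Ms[1:]); best.append((e,sg,np.degrees(c),C))
best.sort(key=lambda b:b[0])
for b in best[:6]:print(b[:3],b[3].ravel())
E
```

```text
5.3 [ 0.7215  0.1947 -0.36    1.7117  0.0727  1.2436  0.2465] [ 0.6941 -0.7874 -5.0411] 0.012799361017801703
(0.0014108547921257318, (-1, 1, -1, 1, -1, 1, -1), np.float64(10.0)) [-0.1739 -0.9848  0.0007  0.9848 -0.1739 -0.0004  0.0005  0.0007  1.    ]
(0.0014108547921257498, (-1, -1, -1, -1, -1, -1, -1), np.float64(-170.0)) [ 0.1739  0.9848 -0.0007 -0.9848  0.1739  0.0004  0.0005  0.0007  1.    ]
(0.0014322269033061556, (-1, -1, -1, -1, -1, -1, -1), np.float64(-172.0)) [ 0.1394  0.9902 -0.0007 -0.9902  0.1394  0.0005  0.0006  0.0007  1.    ]
(0.001432226903306161, (-1, 1, -1, 1, -1, 1, -1), np.float64(8.0)) [-0.1394 -0.9902  0.0007  0.9902 -0.1394 -0.0005  0.0006  0.0007  1.    ]
(0.0014692996351670872, (-1, 1, -1, 1, -1, 1, -1), np.float64(12.000000000000002)) [-0.2081 -0.9781  0.0007  0.9781 -0.2081 -0.0003  0.0005  0.0006  1.    ]
(0.0014692996351671035, (-1, -1, -1, -1, -1, -1, -1), np.float64(-168.0)) [ 0.2081  0.9781 -0.0007 -0.9781  0.2081  0.0003  0.0005  0.0006  1.    ]
```

```bash
cat > kin.py <<'E'
from h import *
S=(-1,1,-1,1,-1,1,-1)
def chain(j):
    M=[np.eye(3)]
    for k in range(7): M.append(M[-1]@R.from_euler("zyzyzyz"[k],S[k]*j[k]).as_matrix())
    return M
C=R.from_euler("z",90,degrees=True).as_matrix()
def ori(j): return chain(j)[7]@C
def feats(j):
    M=chain(j) # params: base z, x after j1, y/z after j2.. 
    return np.c_[M[0][:,2],M[1][:,0],M[1][:,1],M[3][:,2],M[3][:,0],M[3][:,1],M[5][:,2],M[5][:,0],M[5][:,1],M[7][:,2]]
E
cat > samp.txt <<'E'
1.069 .4775 .022 1.5555 -.0115 1.109 -.083 .259 -.623 .2305
0.7336 0.216 -0.3469 1.7769 0.0802 1.1628 0.2616 0.459 -0.2836 0.2993
0.83311 0.22277 -0.27659 1.76815 0.06623 1.15881 0.30297 0.4135 -0.3576 0.2977
0.7215 0.1947 -0.36 1.7117 0.0727 1.2436 0.2465 0.4703 -0.274 0.3397
E
python3 - <<'E'
from kin import *
np.set_printoptions(precision=4,suppress=True)
D=np.loadtxt("samp.txt")
A=np.vstack([feats(d[:7]) for d in D]);b=D[:,7:].ravel()
# sawyer prior
for nm,x in[("saw",[.317,.081,.1925,.4,0,-.1685,.4,0,.1363,.134+.15]),]:
    x=np.array(x);x0=x
    for sy in[(1,1,1),(-1,-1,-1),(1,-1,1),(-1,1,-1),(1,1,-1),(-1,-1,1)]:
        y=x.copy(); y[[2,5,8]]*=sy; print(sy,(A@y-b))
    for sy in[(1,1,1),(-1,-1,-1)]:
        y=x.copy(); y[[2,5,8]]*=sy
        lam=.003; z=y+np.linalg.lstsq(np.vstack([A,lam*np.eye(10)]),np.r_[b-A@y,np.zeros(10)],rcond=None)[0]; print(z,np.abs(A@z-b).max())
E
```

```text
(1, 1, 1) [ 0.1734  0.1499 -0.0188  0.1205  0.1569 -0.0468  0.1381  0.149  -0.0447
  0.1196  0.1564 -0.0527]
(-1, -1, -1) [-0.1077 -0.0042 -0.0223 -0.1048 -0.0736 -0.0221 -0.1067 -0.0598 -0.0242
 -0.106  -0.0755 -0.0295]
(1, -1, 1) [ 0.472   0.3062 -0.0222  0.2496  0.4673 -0.0223  0.3176  0.4334 -0.0243
  0.2404  0.4702 -0.0297]
(-1, 1, -1) [-0.4063 -0.1605 -0.0189 -0.2338 -0.384  -0.0467 -0.2862 -0.3443 -0.0446
 -0.2268 -0.3892 -0.0525]
(1, 1, -1) [-0.0687  0.0247 -0.0189  0.0239 -0.098  -0.0467 -0.0013 -0.0853 -0.0446
  0.0275 -0.1001 -0.0525]
(-1, -1, 1) [ 0.1344  0.121  -0.0222 -0.0082  0.1813 -0.0223  0.0327  0.1745 -0.0243
 -0.0139  0.1811 -0.0297]
[ 0.2809 -0.0003 -0.0299  0.5419  0.0021 -0.0317  0.4708  0.0008 -0.0007
  0.3204] 0.00011834678880118243
[ 0.2798  0.0016 -0.0336  0.5373 -0.0027 -0.0142  0.476   0.0011 -0.0144
  0.3148] 0.000114508157571247
```

```bash
cat >> kin.py <<'E'
X=np.array([.2803,0,-.032,.54,0,-.023,.473,0,-.007,.318])
LO=np.array([-2.96,-.34,-1.41,.24,-1.37,.17,-2.96]);HI=np.array([2.96,2.1,1.46,2.44,4.51,1.92,2.96])
from scipy.optimize import least_squares
def pos(j): return feats(j)@X
def ik(p,Rt,seeds,w=.02,ref=None):
    best=None
    for s in seeds:
        f=lambda q:np.r_[(pos(q)-p)*20,R.from_matrix(ori(q).T@Rt).as_rotvec()*5,w*(q-(s if ref is None else ref))]
        m=least_squares(f,np.clip(s,LO+.03,HI-.03),bounds=(LO+.02,HI-.02))
        e=np.abs(m.fun[:6]).max()
        if best is None or (e,m.cost)<(best[0],best[2]): best=(e,m.x,m.cost)
    return best
def tilted(e,phi):
    "tool z points az phi, e below horizontal; tool y up"
    z=np.array([np.cos(phi)*np.cos(e),np.sin(phi)*np.cos(e),-np.sin(e)]); y=np.array([np.cos(phi)*np.sin(e),np.sin(phi)*np.sin(e),np.cos(e)])
    return np.c_[np.cross(y,z),y,z]
E
python3 - <<'E'
from kin import *
np.set_printoptions(precision=2,suppress=True)
q0=r.get_obs()["joints"]
for e in(15,25,35):
  for phi in range(-180,180,30):
    Rt=tilted(np.radians(e),np.radians(phi)); z,n=Rt[:,2],Rt[:,1]
    h=.01+.007*n[2]-.075*z[2]
    ctr=np.array([.55,0,h]); p=ctr-.048*z
    rng=np.random.default_rng(0); b=ik(p,Rt,[q0]+[q0+rng.normal(0,.7,7) for _ in range(5)],ref=q0)
    if b[0]<.03: print(e,phi,round(b[0],3),round(np.abs(b[1]-q0).max(),2),b[1],p)
E
```

```text
15 -120 0.0 2.73 [-0.78  1.23  0.53  1.36  0.26  1.7  -2.48] [0.57 0.04 0.05]
15 -90 0.0 2.89 [-0.93  1.07  0.38  1.74  0.64  1.36 -2.64] [0.55 0.05 0.05]
15 -60 0.001 3.19 [-1.19  1.03  0.46  2.15  1.06  0.96 -2.94] [0.53 0.04 0.05]
15 60 0.0 1.43 [ 1.55  1.62 -1.32  2.06  0.36  0.51  1.5 ] [ 0.53 -0.04  0.05]
15 90 0.0 1.66 [ 1.21  1.44 -1.16  1.65 -0.01  1.11  1.91] [ 0.55 -0.05  0.05]
15 120 0.0 1.82 [ 0.84  1.41 -1.03  1.27 -0.01  1.65  2.07] [ 0.57 -0.04  0.05]
25 -120 0.0 2.75 [-0.75  1.09  0.49  1.44  0.25  1.59 -2.5 ] [0.57 0.04 0.07]
25 -90 0.0 2.91 [-0.81  0.91  0.24  1.79  0.7   1.32 -2.66] [0.55 0.04 0.07]
25 -60 0.001 3.19 [-0.75  0.78 -0.02  2.17  1.26  1.2  -2.94] [0.53 0.04 0.07]
25 60 0.0 1.21 [ 1.48  1.41 -1.32  2.1   0.38  0.44  1.34] [ 0.53 -0.04  0.07]
25 90 0.0 1.57 [ 1.19  1.3  -1.17  1.71  0.05  1.04  1.82] [ 0.55 -0.04  0.07]
25 120 0.0 1.8 [ 0.85  1.29 -1.03  1.36  0.05  1.55  2.05] [ 0.57 -0.04  0.07]
35 -180 0.026 2.69 [ 0.06  1.06 -0.26  1.15  0.08  1.9   2.94] [0.59 0.   0.09]
35 -150 0.0 2.91 [-0.52  1.07  0.49  1.28 -0.05  1.76 -2.66] [0.58 0.02 0.09]
35 -120 0.0 2.77 [-0.7   0.95  0.42  1.52  0.25  1.49 -2.52] [0.57 0.03 0.09]
35 -90 0.0 2.88 [-0.68  0.77  0.12  1.84  0.72  1.27 -2.63] [0.55 0.04 0.09]
35 -60 0.0 3.08 [-0.31  0.68 -0.47  2.16  1.33  1.31 -2.83] [0.53 0.03 0.09]
35 60 0.0 0.99 [ 1.4   1.18 -1.31  2.12  0.36  0.42  1.2 ] [ 0.53 -0.03  0.09]
35 90 0.0 1.48 [ 1.16  1.16 -1.17  1.77  0.1   0.98  1.73] [ 0.55 -0.04  0.09]
35 120 0.0 1.77 [ 0.85  1.17 -1.03  1.44  0.1   1.45  2.01] [ 0.57 -0.03  0.09]
35 150 0.0 2.03 [ 0.57  1.21 -0.96  1.21  0.24  1.81  2.27] [ 0.58 -0.02  0.09]
```

```bash
python3 - <<'E'
from kin import *
np.set_printoptions(precision=3,suppress=True)
q0=r.get_obs()["joints"]
qA=None
A=np.array([.60,-.14,.34]);b=ik(A,down(np.pi/2),[q0]);print("A",b[0],b[1])
seed=b[1]
def dist(q):
    M=chain(q);e=feats(q)[:,:4]@X[:4];w=feats(q)[:,:7]@X[:7];t=pos(q)
    P=np.vstack([e+(w-e)*s for s in np.linspace(0,1,30)]+[w+(t-w)*s for s in np.linspace(0,.6,15)])
    d=np.maximum(np.maximum(np.array([.40,-.37,0])-P,P-[.53,-.18,.10]),0);return np.linalg.norm(d,axis=1).min(),e,w
for cx in(.6,.65):
 for e in(18,25):
  for phi in(75,90,105):
    Rt=tilted(np.radians(e),np.radians(phi)); z,n=Rt[:,2],Rt[:,1]
    p=np.array([cx,0,.006+.007*n[2]-.075*z[2]])-.048*z
    b=ik(p,Rt,[seed]);print(cx,e,phi,round(b[0],3),b[1],*dist(b[1]))
print(move(A,down(np.pi/2)))
E
```

```text
A 9.936921412441396e-05 [ 0.65   0.385 -0.705  1.529  0.254  1.321  1.489]
0.6 18 75 0.0 [ 1.224  1.338 -1.09   1.768 -0.202  0.809  1.979] 0.01844383546375711 [ 0.149 -0.505  0.405] [ 0.513 -0.335  0.155]
0.6 18 90 0.0 [ 1.053  1.309 -0.996  1.557 -0.206  1.127  2.04 ] 0.0714162682311516 [ 0.231 -0.469  0.42 ] [ 0.603 -0.346  0.155]
0.6 18 105 0.0 [ 0.891  1.329 -0.947  1.347 -0.153  1.415  2.073] 0.11599119758027196 [ 0.305 -0.428  0.409] [ 0.693 -0.334  0.155]
0.6 25 75 0.0 [ 1.194  1.223 -1.081  1.802 -0.178  0.763  1.901] 0.04055465820231373 [ 0.157 -0.484  0.464] [ 0.517 -0.318  0.205]
0.6 25 90 0.0 [ 1.036  1.212 -0.99   1.6   -0.174  1.072  1.986] 0.07665616171857365 [ 0.23  -0.451  0.47 ] [ 0.603 -0.329  0.205]
0.6 25 105 0.0 [ 0.884  1.24  -0.941  1.401 -0.117  1.35   2.042] 0.1172702140997085 [ 0.299 -0.415  0.456] [ 0.688 -0.317  0.204]
0.65 18 75 0.0 [ 1.143  1.348 -1.083  1.661 -0.217  0.839  1.96 ] 0.05901289849561856 [ 0.189 -0.493  0.399] [ 0.563 -0.335  0.155]
0.65 18 90 0.0 [ 0.978  1.334 -0.994  1.435 -0.212  1.171  2.011] 0.11345766162268502 [ 0.267 -0.453  0.407] [ 0.653 -0.346  0.155]
0.65 18 105 0.0 [ 0.817  1.365 -0.948  1.203 -0.156  1.476  2.042] 0.15457660833346673 [ 0.339 -0.407  0.39 ] [ 0.743 -0.334  0.155]
0.65 25 75 0.0 [ 1.113  1.237 -1.067  1.694 -0.189  0.796  1.881] 0.08061377446048311 [ 0.197 -0.472  0.457] [ 0.567 -0.318  0.205]
0.65 25 90 0.0 [ 0.961  1.239 -0.981  1.478 -0.176  1.116  1.958] 0.12443461010387126 [ 0.266 -0.437  0.456] [ 0.653 -0.329  0.205]
0.65 25 105 0.0 [ 0.811  1.278 -0.936  1.26  -0.118  1.411  2.015] 0.16563724093954688 [ 0.333 -0.397  0.436] [ 0.738 -0.317  0.204]
([0.584, 0.464, -0.0], [0.001, 0.003, -1.062])
```

Call:
{"method": "apply_moves", "body": {"rows": [[0.58, 0.46, 0, 0, 0, -0.95], [0.58, 0.46, 0, 0, 0, -0.95], [0.58, 0.46, 0, 0, 0, -0.95], [0.58, 0.46, 0, 0, 0, -0.95], [0.58, 0.46, 0, 0, 0, -0.95]]}}

```text
clock: 5.92
tcp_pos: [0.5972, -0.1395, 0.3339]
orientation: [-1.109, -2.934, 0.001]
contact_force: [0.6, -0.7, -4.2]
grip_width: 0.0126
gripper_force: 61.1
```

```bash
python3 - <<'E'
from kin import *
print(r.get_obs()["joints"],move([.60,-.14,.34],down(np.pi/2)))
E
```

```text
[ 0.56448629  0.35903087 -0.58070737  1.54507351  0.20003613  1.30240767
  0.80679619] ([-0.01, 0.006, -0.025], [-0.0, -0.003, -0.46])
```

Call:
{"method": "apply_moves", "body": {"rows": [[0, 0, 0, 0, 0, -0.46], [0, 0, 0, 0, 0, -0.46], [0, 0, 0, 0, 0, -0.46], [0, 0, 0, 0, 0, -0.46], [0, 0, 0, 0, 0, -0.46]]}}

```text
clock: 6.55
tcp_pos: [0.5969, -0.1408, 0.3346]
orientation: [-0.016, -3.138, -0.002]
contact_force: [0.1, -0.3, -4.2]
grip_width: 0.0129
gripper_force: 61.0
```

```bash
cat >> kin.py <<'E'
def lay(e,cx,cy,gap,phi=90,d=.048):
    Rt=tilted(np.radians(e),np.radians(phi)); z,n=Rt[:,2],Rt[:,1]
    return np.array([cx,cy,gap+.007*n[2]-.075*z[2]])-d*z,Rt
E
python3 - <<'E'
from kin import *
o=r.get_obs();print(o["joints"])
for e,g in((50,.15),(22,.05),(18,.004)): print(move(*lay(e,.60,-.02,g)),lay(e,.6,-.02,g)[0])
E
```

```text
[ 0.65750157  0.38424898 -0.71139589  1.53879059  0.25437544  1.31730384
  1.47788136]
([-0.01, 0.359, 0.344], [-0.444, 0.0, -0.007]) [ 0.6        -0.05085381  0.24872298]
([-0.012, 0.304, 0.928], [-0.755, 0.002, -0.007]) [ 0.6        -0.06450483  0.1025669 ]
([-0.013, 0.299, 1.144], [-0.799, 0.002, -0.007]) [ 0.6        -0.06565071  0.04866649]
```

Call:
{"method": "apply_moves", "body": {"rows": [[0, 0.1, 0.08, -0.1, 0, 0], [0, 0.2, 0.17, -0.21, 0, 0], [0, 0.3, 0.27, -0.33, 0, 0], [-0.01, 0.36, 0.34, -0.44, 0, -0.005], [-0.01, 0.36, 0.34, -0.44, 0, -0.005]]}}

```text
clock: 7.18
tcp_pos: [0.5991, -0.0542, 0.2463]
orientation: [-0.016, -2.951, -1.064]
contact_force: [0.3, -1.0, -3.7]
grip_width: 0.0128
gripper_force: 61.4
```

```bash
python3 - <<'E'
from kin import *
o=r.get_obs();print(o["joints"])
for e,g in((22,.05),(18,.004)): print(move(*lay(e,.60,-.02,g)),lay(e,.6,-.02,g)[0])
E
```

```text
[ 0.90673066  0.65550619 -0.87082555  1.61964983 -0.21768982  1.17016192
  1.78247953]
([-0.009, -0.399, 0.416], [-0.315, 0.001, -0.007]) [ 0.6        -0.06450483  0.1025669 ]
([-0.01, -0.54, 0.579], [-0.359, 0.001, -0.007]) [ 0.6        -0.06565071  0.04866649]
```

Call:
{"method": "apply_moves", "body": {"rows": [[0, -0.1, 0.1, -0.1, 0, 0], [0, -0.2, 0.2, -0.2, 0, 0], [0, -0.3, 0.32, -0.3, 0, 0], [-0.01, -0.4, 0.415, -0.315, 0, 0], [-0.01, -0.4, 0.415, -0.315, 0, 0]]}}

```text
clock: 7.8
tcp_pos: [0.6038, -0.0626, 0.1054]
orientation: [-0.006, -2.608, -1.75]
contact_force: [-0.4, 1.0, -2.4]
grip_width: 0.0126
gripper_force: 61.7
```

```bash
python3 - <<'E'
from kin import *
o=r.get_obs();print(o["joints"],o["tcp_pos"])
for e,g in((20,.01),(18,.003),): print(move(*lay(e,.60,-.02,g)),lay(e,.6,-.02,g)[0])
p=r.grab_frame("side");save(p,"s2.png")
im=p["pixels"][90:290,150:430]
cv2.imwrite("pics/c2.png",cv2.cvtColor(cv2.resize(im,None,fx=2.8,fy=2.8,interpolation=cv2.INTER_CUBIC),cv2.COLOR_RGB2BGR))
E
```

```text
[ 1.01180479  1.13005641 -0.89333242  1.56429384 -0.33302725  1.1778504
  2.08010879] [ 0.60378049 -0.06258843  0.10535328]
([0.015, -0.177, 0.061], [-0.025, 0.001, -0.002]) [ 0.6        -0.06510525  0.05864633]
([0.014, -0.218, 0.076], [-0.047, 0.001, -0.002]) [ 0.6        -0.06565071  0.04766649]
```

View pics/c2.png

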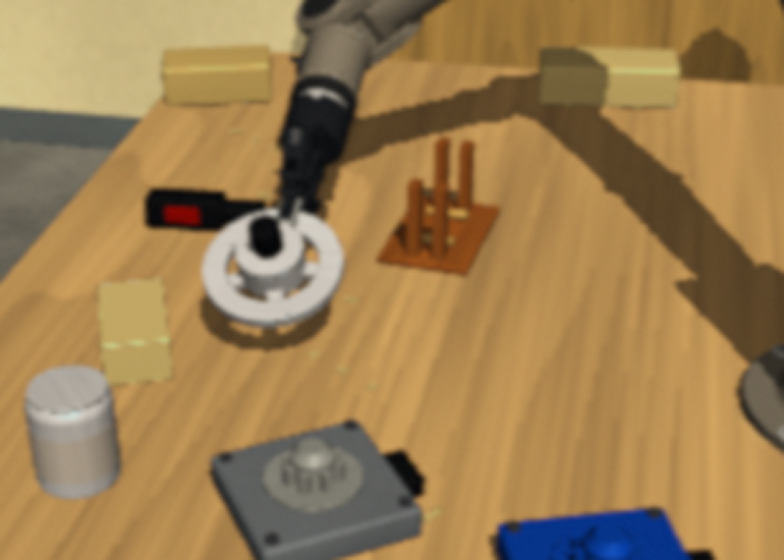

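The wheel is held well, knob up and tilted, over free bench at about (270,265) in the crop. I'll lower it until the far rim touches.

Call:
{"method": "apply_moves", "body": {"rows": [[0.0, -0.08, 0.03, -0.02, 0, 0], [0.01, -0.16, 0.05, -0.04, 0, 0], [0.01, -0.2, 0.07, -0.06, 0, 0], [0.01, -0.22, 0.076, -0.06, 0, 0]]}}

```text
clock: 8.35
tcp_pos: [0.6025, -0.0646, 0.0512]
orientation: [-0.002, 2.518, 1.872]
contact_force: [-0.8, -0.5, -4.3]
grip_width: 0.0131
gripper_force: 61.7
```

```bash
python3 - <<'E'
from kin import *
o=r.get_obs();print(o["joints"],o["tcp_pos"],o["contact_force"])
for e,g in((15,.003),(15,-.002)): print(move(*lay(e,.60,-.02,g)),lay(e,.6,-.02,g)[0])
E
```

```text
[ 1.01535747  1.26720588 -0.87716026  1.51778007 -0.32751379  1.19827128
  2.15434745] [ 0.60246433 -0.06460773  0.05118835] [-0.75020711 -0.47661918 -4.26038357]
([0.01, -0.039, 0.004], [-0.019, 0.001, 0.002]) [ 0.6        -0.06636444  0.04159622]
([0.01, -0.058, 0.01], [-0.019, 0.001, 0.002]) [ 0.6        -0.06636444  0.03659622]
```

Call:
{"method": "apply_moves", "body": {"rows": [[0, -0.02, 0, -0.01, 0, 0], [0, -0.04, 0.005, -0.02, 0, 0], [0, -0.045, 0.005, -0.02, 0, 0], [0, -0.045, 0.005, -0.02, 0, 0]]}}

```text
clock: 8.85
tcp_pos: [0.602, -0.0666, 0.0395]
orientation: [-0.001, 2.487, 1.914]
contact_force: [0.4, 0.1, -3.0]
grip_width: 0.0131
gripper_force: 61.7
```

Call:
{"method": "apply_moves", "body": {"rows": [[0, 0, 0, 0, 0, 0], [0, 0, 0, 0, 0, 0], [0, 0, 0, 0, 0, 0]], "claw": 0.3, "newtons": 20}}

```text
clock: 9.22
tcp_pos: [0.602, -0.0661, 0.0403]
orientation: [-0.002, 2.486, 1.915]
contact_force: [0.0, 0.7, 4.6]
grip_width: 0.0257
gripper_force: 0.9
```

Call:
{"method": "apply_moves", "body": {"rows": [[0, 0, -0.06, 0, 0, 0], [0, 0, -0.12, 0, 0, 0], [0, 0, -0.2, 0, 0, 0], [0, 0, -0.35, 0, 0, 0], [0, 0, -0.5, 0, 0, 0]]}}

```text
clock: 9.85
tcp_pos: [0.6014, -0.1901, 0.0716]
orientation: [0.001, 2.487, 1.913]
contact_force: [1.0, -0.2, 0.0]
grip_width: 0.0256
gripper_force: 0.0
```

```bash
python3 - <<'E'
from kin import *
np.set_printoptions(precision=4,suppress=True)
o=r.get_obs();print(o["joints"],o["tcp_pos"],o["contact_force"])
s=r.grab_frame("side");t=r.grab_frame("top")
a=r.landmark_of(s,"wheel_mid");b=r.landmark_of(t,"wheel_mid")
print([(d["point"],d["conf"]) for d in a],[(d["point"],d["conf"]) for d in b]);print(tri([ray(s,a[0]["point"]),ray(t,b[0]["point"])]),onz(t,b[0]["point"],.037),onz(s,a[0]["point"],.037))
for m in[50,22]: pass
print(move(np.array(o["tcp_pos"])+[0,-.03,.2],tilted(np.radians(60),np.pi/2)))
E
```

```text
[ 1.0763  1.2916 -0.8408  1.305  -0.3048  1.4633  2.1436] [ 0.6014 -0.1901  0.0716] [ 1.0235 -0.1581  0.021 ]
[([249.1, 199.6], 0.96)] [([312.6, 177.5], 0.67)]
[ 0.6004 -0.0127  0.0385] [ 0.6008 -0.0128  0.037 ] [ 0.6011 -0.015   0.037 ]
([-0.002, 0.743, -0.325], [0.501, 0.003, -0.0])
```

The wheel lies flat at about (0.600, −0.013), with the triangulated height of 38 mm agreeing with the 37 mm given. I'll raise the tool upright and look at the hub and wheel from above.

Call:
{"method": "apply_moves", "body": {"rows": [[0, 0.15, -0.07, 0.1, 0, 0], [0, 0.35, -0.15, 0.22, 0, 0], [0, 0.55, -0.25, 0.34, 0, 0], [0, 0.74, -0.32, 0.45, 0, 0], [0, 0.74, -0.32, 0.5, 0, 0]], "claw": 0.9}}

```text
clock: 10.68
tcp_pos: [0.6035, -0.2144, 0.2777]
orientation: [-0.009, 3.025, 0.803]
contact_force: [-0.4, 0.3, -0.7]
grip_width: 0.0767
gripper_force: 0.0
```

```bash
python3 - <<'E'
from kin import *
np.set_printoptions(precision=3,suppress=True)
q=r.get_obs()["joints"];print(q)
for az in(0,20,40,60,90):
  for p in([.60,-.013,.3],[.494,.258,.3],[.494,.258,.10]): b=ik(np.array(p),down(np.radians(az)),[q]);print(az,p,round(b[0],3),b[1])
print(move([.57,-.05,.33],down(np.radians(50))))
E
```

```text
[ 0.96   0.649 -0.781  1.419 -0.064  1.363  1.855]
0 [0.6, -0.013, 0.3] 0.0 [ 0.327  0.348 -0.529  1.631  0.185  1.212 -0.241]
0 [0.494, 0.258, 0.3] 0.0 [-0.033  0.299 -0.687  1.721  0.202  1.194 -0.773]
0 [0.494, 0.258, 0.1] 0.0 [-0.366  0.466 -0.286  1.937  0.184  0.763 -0.757]
20 [0.6, -0.013, 0.3] 0.0 [ 0.365  0.357 -0.58   1.629  0.206  1.217  0.091]
20 [0.494, 0.258, 0.3] 0.0 [-0.002  0.307 -0.728  1.72   0.218  1.198 -0.437]
20 [0.494, 0.258, 0.1] 0.0 [-0.3    0.477 -0.37   1.933  0.24   0.774 -0.456]
40 [0.6, -0.013, 0.3] 0.0 [ 0.402  0.367 -0.632  1.626  0.228  1.223  0.422]
40 [0.494, 0.258, 0.3] 0.0 [ 0.03   0.317 -0.77   1.718  0.235  1.202 -0.103]
40 [0.494, 0.258, 0.1] 0.0 [-0.237  0.49  -0.452  1.929  0.294  0.787 -0.154]
60 [0.6, -0.013, 0.3] 0.0 [ 0.441  0.379 -0.687  1.624  0.252  1.229  0.752]
60 [0.494, 0.258, 0.3] 0.0 [ 0.062  0.328 -0.815  1.716  0.253  1.207  0.23 ]
60 [0.494, 0.258, 0.1] 0.0 [-0.176  0.506 -0.531  1.925  0.348  0.802  0.149]
90 [0.6, -0.013, 0.3] 0.0 [ 0.501  0.4   -0.773  1.621  0.292  1.241  1.242]
90 [0.494, 0.258, 0.3] 0.0 [ 0.113  0.347 -0.886  1.714  0.285  1.217  0.727]
90 [0.494, 0.258, 0.1] 0.0 [-0.089  0.534 -0.647  1.92   0.43   0.828  0.605]
([0.13, 0.676, 0.143], [0.319, -0.108, 0.438])
```

```bash
python3 - <<'E'
from kin import *
print(move([.54,.11,.30],down(np.radians(45))))
E
```

```text
([0.25, 1.173, 0.564], [0.316, -0.123, 0.492])
```

Call:
{"method": "apply_moves", "body": {"rows": [[0.05, 0.2, 0.08, 0.06, -0.02, 0.1], [0.1, 0.42, 0.17, 0.13, -0.05, 0.2], [0.14, 0.64, 0.27, 0.19, -0.08, 0.3], [0.17, 0.82, 0.38, 0.26, -0.1, 0.4], [0.2, 0.9, 0.42, 0.316, -0.123, 0.492]]}}

```text
clock: 11.3
tcp_pos: [0.5503, 0.0298, 0.2923]
orientation: [-1.107, -2.925, -0.07]
contact_force: [1.3, -0.3, 0.0]
grip_width: 0.0768
gripper_force: 0.0
```

```bash
python3 - <<'E'
from kin import *
print(move([.494,.258,.30],down(np.radians(45))))
E
```

```text
([0.773, 0.535, 0.011], [0.023, -0.019, 0.039])
```

Call:
{"method": "apply_moves", "body": {"rows": [[0.77, 0.535, 0.01, 0.023, -0.019, 0.04], [0.77, 0.535, 0.01, 0.023, -0.019, 0.04], [0.77, 0.535, 0.01, 0.023, -0.019, 0.04], [0.77, 0.535, 0.01, 0.023, -0.019, 0.04], [0.77, 0.535, 0.01, 0.023, -0.019, 0.04]]}}

```text
clock: 11.92
tcp_pos: [0.4928, 0.2592, 0.3006]
orientation: [-1.188, -2.906, -0.006]
contact_force: [0.3, -1.1, 0.7]
grip_width: 0.0764
gripper_force: 0.0
```

```bash
python3 - <<'E'
from kin import *
np.set_printoptions(precision=4,suppress=True)
o=r.get_obs();print(o["joints"],o["tcp_pos"])
p=r.grab_frame("wrist");save(p,"w3.png")
for th,z in(("seat",.04),("indexer",0)):
    for d in r.landmark_of(p,th): print(th,d["point"],d["conf"],onz(p,d["point"],z))
c=onz(p,r.landmark_of(p,"seat")[0]["point"],.04)
print("pilot top",proj(p,c+[0,0,.032]))
u,v=proj(p,c+[0,0,.02])[0].astype(int);w=55
im=p["pixels"][max(v-w,0):v+w,u-w:u+w];print(u-w,v-w)
cv2.imwrite("pics/c3.png",cv2.cvtColor(cv2.resize(im,None,fx=5,fy=5,interpolation=cv2.INTER_CUBIC),cv2.COLOR_RGB2BGR))
E
```

```text
[ 0.0125  0.3058 -0.7474  1.7189  0.2176  1.2005  0.0041] [0.4928 0.2592 0.3006]
seat [474.8, 13.2] 0.97 [0.5233 0.5025 0.04  ]
seat [281.3, 162.3] 0.69 [0.4958 0.2589 0.04  ]
indexer [282.8, 154.3] 0.81 [0.4961 0.2616 0.    ]
indexer [453.3, 21.0] 0.67 [0.5218 0.4993 0.    ]
pilot top [[492.4964   6.8529]]
430 -46
```

View pics/c3.png

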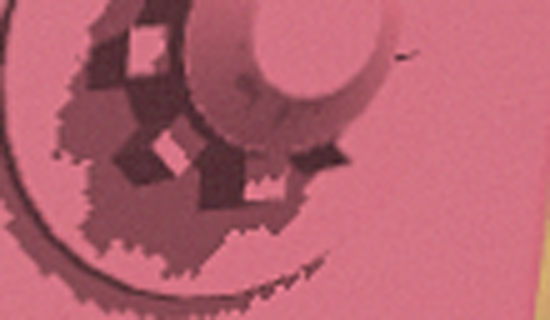

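That crop was the pink look-alike at (475,13). The grey hub is the detection at (281,162). I'll rectify it at tooth-top height.

```bash
python3 - <<'E'
from kin import *
p=r.grab_frame("wrist")
def rect(c,z,h,n):
    g=np.linspace(-h,h,n);xx,yy=np.meshgrid(g,-g) # right=+x, up=+y
    P=np.c_[c[0]+xx.ravel(),c[1]+yy.ravel(),np.full(xx.size,z)]
    m=proj(p,P).astype(np.float32).reshape(n,n,2)
    return cv2.remap(p["pixels"],m[...,0],m[...,1],cv2.INTER_CUBIC)
a=rect((.4958,.2589),.058,.04,400);b=rect((.4958,.2589),.040,.04,400)
for im in(a,b):
    for rr in (20.5,28): cv2.circle(im,(200,200),int(rr*5),(0,255,0) ,1)
cv2.imwrite("pics/c4.png",cv2.cvtColor(np.hstack([a,b]),cv2.COLOR_RGB2BGR))
E
```

```text
(no output)
```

View pics/c4.png

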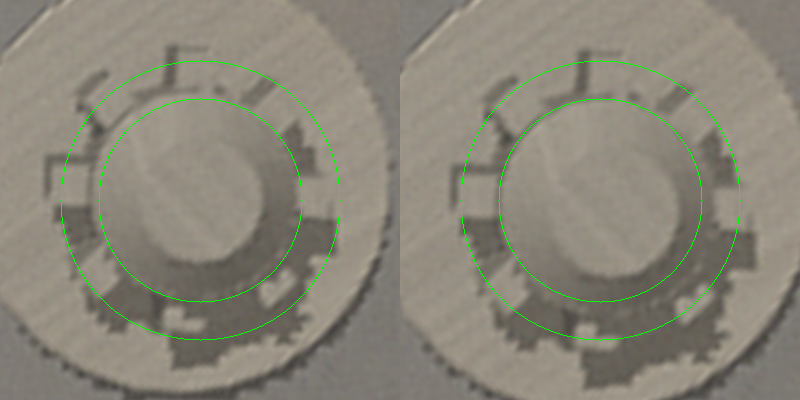

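The left rectified view shows the grey hub centred within about 1 mm of (0.496, 0.259), with teeth at roughly −7° modulo 45°. Back to the wheel now.

```bash
python3 - <<'E'
from kin import *
print(move([.60,-.013,.24],down(np.radians(45))))
E
```

```text
([-1.044, -0.456, 0.239], [0.001, -0.0, -0.002])
```

Call:
{"method": "apply_moves", "body": {"rows": [[-1, -0.44, 0.23, 0, 0, 0], [-1, -0.44, 0.23, 0, 0, 0], [-1, -0.44, 0.23, 0, 0, 0], [-1, -0.44, 0.23, 0, 0, 0], [-1, -0.44, 0.23, 0, 0, 0]]}}

```text
clock: 12.8
tcp_pos: [0.5955, -0.0071, 0.2412]
orientation: [-1.214, -2.897, -0.001]
contact_force: [-1.2, 0.6, 0.9]
grip_width: 0.0765
gripper_force: 0.0
```

```bash
python3 - <<'E'
from kin import *
np.set_printoptions(precision=4,suppress=True)
p=r.grab_frame("wrist");o=r.get_obs();print(o["tcp_pos"],o["joints"])
for d in r.landmark_of(p,"wheel_mid"): print(d["point"],d["conf"],onz(p,d["point"],.037))
c=onz(p,r.landmark_of(p,"wheel_mid")[0]["point"],.037)
def rect(c,z,h,n):
    g=np.linspace(-h,h,n);xx,yy=np.meshgrid(g,-g)
    P=np.c_[c[0]+xx.ravel(),c[1]+yy.ravel(),np.full(xx.size,z)]
    m=proj(p,P).astype(np.float32).reshape(n,n,2)
    return cv2.remap(p["pixels"],m[...,0],m[...,1],cv2.INTER_CUBIC)
a=rect(c,.014,.1,400);b=rect(c,.074,.1,400)
for rr in(75,50):cv2.circle(a,(200,200),rr*2,(0,255,0),1)
cv2.circle(b,(200,200),34,(0,255,0),1)
cv2.imwrite("pics/c5.png",cv2.cvtColor(np.hstack([a,b]),cv2.COLOR_RGB2BGR))
print(move([c[0],c[1],.045],down(np.radians(45))))
E
```

```text
[ 0.5962 -0.0102  0.2405] [ 0.3764  0.4046 -0.6058  1.7074  0.2535  1.1096  0.4684]
[278.0, 188.4] 0.98 [ 0.6059 -0.021   0.037 ]
([-0.081, -0.019, 0.787], [0.001, -0.001, -0.004])
```

View pics/c5.png

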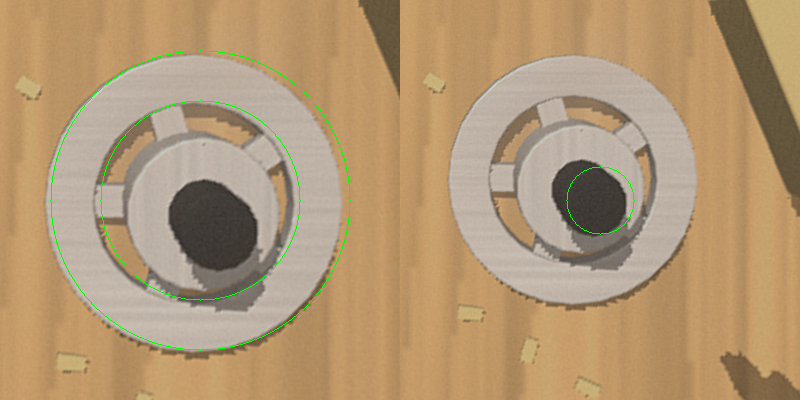

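```bash
python3 - <<'E'
from kin import *
np.set_printoptions(precision=4,suppress=True)
for n in("wrist","wrist","top"):
    p=r.grab_frame(n);o=r.get_obs();print(n,o["tcp_pos"],o["qvel"].max(),np.array(p["eye"])-o["tcp_pos"])
    L=r.landmark_of(p,"wheel_mid")
    for d in L[:1]: print(d["point"],d["conf"],onz(p,d["point"],.037))
    m=r.outline_of(p,"wheel")
    if n=="wrist":
        k=m[0]["pixels"].astype(np.uint8);cs=max(cv2.findContours(k,0,1)[0],key=len)[:,0]
        w=np.array([onz(p,c.astype(float),.014)[:2] for c in cs]);
        f=least_squares(lambda x:np.hypot(*(w-x[:2]).T)-.075,w.mean(0),loss="soft_l1",f_scale=.001).x;print("rim fit",f,np.median(np.abs(np.hypot(*(w-f).T)-.075)))
E
```

```text
wrist [ 0.595  -0.0013  0.2424] 0.002382836339035077 [-0.0573  0.0546  0.1423]
[274.4, 191.2] 0.93 [ 0.6052 -0.0219  0.037 ]
rim fit [ 0.6025 -0.0228] 0.0011649681215912047
wrist [0.595  0.0011 0.2431] 0.0032466393727995342 [-0.0581  0.0562  0.1427]
[270.7, 193.4] 0.95 [ 0.6048 -0.0215  0.037 ]
rim fit [ 0.6023 -0.0228] 0.001389575300125595
top [0.5951 0.0008 0.243 ] 0.005576594354584455 [-0.2212  0.0967  1.0122]
[317.7, 173.3] 0.77 [ 0.6144 -0.0289  0.037 ]
```

```bash
python3 - <<'E'
from kin import *
print(r.get_obs()["orientation"],move([.6023,-.0225,.045],down(np.radians(45))))
E
```

```text
[1.20105242 2.902261   0.00499731] ([-0.085, -0.047, 0.791], [0.002, -0.0, 0.0])
```

Call:
{"method": "apply_moves", "body": {"rows": [[-0.085, -0.047, 0.15, 0, 0, 0], [-0.085, -0.047, 0.35, 0, 0, 0], [-0.085, -0.047, 0.5, 0, 0, 0], [-0.085, -0.047, 0.5, 0, 0, 0]]}}

```text
clock: 13.9
tcp_pos: [0.5999, -0.0233, 0.115]
orientation: [-1.2, -2.898, -0.002]
contact_force: [-0.0, 0.1, -0.3]
grip_width: 0.0767
gripper_force: 0.0
```

```bash
python3 - <<'E'
from kin import *
p=r.grab_frame("wrist")
m=r.outline_of(p,"wheel");k=m[0]["pixels"].astype(np.uint8);cs=max(cv2.findContours(k,0,1)[0],key=len)[:,0]
w=np.array([onz(p,c.astype(float),.014)[:2] for c in cs if 3<c[0]<556 and 3<c[1]<416])
f=least_squares(lambda x:np.hypot(*(w-x[:2]).T)-.075,w.mean(0),loss="soft_l1",f_scale=.001).x;print("rim fit",f,np.median(np.abs(np.hypot(*(w-f).T)-.075)),len(w))
print(r.get_obs()["tcp_pos"],move([*f,.045],down(np.radians(45))))
E
```

```text
rim fit [ 0.60279012 -0.0227214 ] 0.0012234543432977085 584
[ 0.60288277 -0.02290065  0.11867061] ([0.001, -0.001, 0.295], [0.002, -0.0, 0.0])
```

Call:
{"method": "apply_moves", "body": {"rows": [[0, 0, 0.1, 0, 0, 0], [0, 0, 0.2, 0, 0, 0], [0, 0, 0.28, 0, 0, 0], [0, 0, 0.29, 0, 0, 0], [0, 0, 0.29, 0, 0, 0]]}}

```text
clock: 14.62
tcp_pos: [0.603, -0.023, 0.046]
orientation: [1.202, 2.901, 0.006]
contact_force: [0.9, 0.2, 0.2]
grip_width: 0.0769
gripper_force: 0.0
```

Call:
{"method": "apply_moves", "body": {"rows": [[0, 0, 0, 0, 0, 0], [0, 0, 0, 0, 0, 0], [0, 0, 0, 0, 0, 0], [0, 0, 0, 0, 0, 0], [0, 0, 0, 0, 0, 0]], "claw": 0, "newtons": 60}}

```text
clock: 15.25
tcp_pos: [0.603, -0.023, 0.046]
orientation: [1.202, 2.901, 0.006]
contact_force: [-0.4, -0.5, 5.4]
grip_width: 0.0327
gripper_force: 59.4
```

Call:
{"method": "apply_moves", "body": {"rows": [[0, 0, -0.1, 0, 0, 0], [0, 0, -0.25, 0, 0, 0], [0, 0, -0.4, 0, 0, 0], [0, 0, -0.55, 0, 0, 0], [0, 0, -0.55, 0, 0, 0]]}}

```text
clock: 15.88
tcp_pos: [0.6036, -0.0234, 0.185]
orientation: [1.201, 2.897, 0.007]
contact_force: [-1.0, -0.3, -4.8]
grip_width: 0.0325
gripper_force: 60.9
```

```bash
python3 - <<'E'
from kin import *
o=r.get_obs();print(o["tcp_pos"],o["contact_force"],o["grip_width"],move([.496,.2587,.17],down(np.radians(45))))
E
```

```text
[ 0.603626   -0.02340543  0.18501699] [-1.00659569 -0.30287263 -4.79640827] 0.032486016046659835 ([1.103, 0.492, 0.06], [0.004, 0.002, -0.0])
```

Call:
{"method": "apply_moves", "body": {"rows": [[0.2, 0.09, 0, 0, 0, 0], [0.4, 0.18, 0, 0, 0, 0], [0.62, 0.28, 0, 0, 0, 0], [0.84, 0.38, 0, 0, 0, 0], [1.0, 0.45, 0.02, 0.004, 0.002, 0]]}}

```text
clock: 16.5
tcp_pos: [0.5025, 0.2351, 0.1766]
orientation: [-1.196, -2.897, 0.004]
contact_force: [0.7, 0.2, -3.8]
grip_width: 0.0323
gripper_force: 60.6
```

Call:
{"method": "apply_moves", "body": {"rows": [[0.05, 0.02, 0.0, 0, 0, 0], [0.1, 0.04, 0.0, 0, 0, 0], [0.1, 0.04, 0.0, 0, 0, 0]]}}

```text
clock: 16.88
tcp_pos: [0.4941, 0.2574, 0.1776]
orientation: [-1.2, -2.897, 0.004]
contact_force: [0.2, -0.8, -4.9]
grip_width: 0.0331
gripper_force: 60.5
```

```bash
python3 - <<'E'
from kin import *
o=r.get_obs();print(o["tcp_pos"],o["joints"],move([.496,.2587,.135],down(np.radians(45))))
p=r.grab_frame("wrist");save(p,"w6.png")
print([(d["point"],d["conf"],proj(p,[.4958,.2589,.04])) for d in r.landmark_of(p,"seat")])
d=r.landmark_of(p,"wheel_mid")[0];print(d["conf"],onz(p,d["point"],r.get_obs()["tcp_pos"][2]-.046+.037),o["tcp_pos"])
m=r.outline_of(p,"wheel")[0]["pixels"].astype(np.uint8);cs=max(cv2.findContours(m,0,1)[0],key=len)[:,0];z=o["tcp_pos"][2]-.046+.014
w=np.array([onz(p,c.astype(float),z)[:2] for c in cs if 3<c[0]<556 and 3<c[1]<416])
f=least_squares(lambda x:np.hypot(*(w-x[:2]).T)-.075,w.mean(0),loss="soft_l1",f_scale=.001).x;print("rim fit",f,np.median(np.abs(np.hypot(*(w-f).T)-.075)),len(w))
E
```

```text
[0.49408939 0.25740643 0.17755696] [-0.0582485   0.42765232 -0.67459684  1.85476579  0.31384762  0.97317318
 -0.08409488] ([-0.002, 0.01, 0.17], [-0.003, -0.003, -0.0])
[([282.2, 191.4], 0.76, array([[284.08203983, 191.20147515]]))]
0.9 [0.49353382 0.25749979 0.16891166] [0.49408939 0.25740643 0.17755696]
rim fit [0.49163333 0.25809829] 0.0024345345836829096 1040
```

Call:
{"method": "apply_moves", "body": {"rows": [[0, 0.01, 0.05, -0.003, -0.003, 0], [0, 0.01, 0.11, -0.003, -0.003, 0], [0, 0.01, 0.16, -0.003, -0.003, 0], [0, 0.01, 0.16, -0.003, -0.003, 0], [0, 0.01, 0.16, -0.003, -0.003, 0]]}}

```text
clock: 17.7
tcp_pos: [0.4961, 0.2596, 0.1382]
orientation: [1.202, 2.901, 0.002]
contact_force: [-1.6, 0.1, -4.2]
grip_width: 0.0323
gripper_force: 60.5
```

```bash
python3 - <<'E'
from kin import *
o=r.get_obs();print(o["tcp_pos"],o["contact_force"],move([.496,.2587,.110],down(np.radians(45))))
E
```

```text
[0.49606317 0.25962124 0.13823884] [-1.61000401  0.09349771 -4.18632978] ([-0.002, -0.003, 0.113], [0.001, 0.0, -0.0])
```

Call:
{"method": "apply_moves", "body": {"rows": [[-0.002, -0.003, 0.04, 0, 0, 0], [-0.002, -0.003, 0.07, 0, 0, 0], [-0.002, -0.003, 0.1, 0, 0, 0], [-0.002, -0.003, 0.115, 0, 0, 0], [-0.002, -0.003, 0.115, 0, 0, 0]]}}

```text
clock: 18.32
tcp_pos: [0.4956, 0.2591, 0.1094]
orientation: [1.202, 2.902, 0.003]
contact_force: [-0.5, 0.6, -3.1]
grip_width: 0.0327
gripper_force: 60.7
```

Call:
{"method": "apply_moves", "body": {"rows": [[0, 0, 0.01, 0, 0, 0], [0, 0, 0.018, 0, 0, 0], [0, 0, 0.025, 0, 0, 0], [0, 0, 0.03, 0, 0, 0]]}}

```text
clock: 18.82
tcp_pos: [0.4954, 0.2596, 0.1038]
orientation: [1.201, 2.901, 0.002]
contact_force: [-9.7, -2.1, 23.9]
grip_width: 0.0328
gripper_force: 63.6
```

Call:
{"method": "apply_moves", "body": {"rows": [[0, 0, -0.001, 0, 0, 0.035], [0, 0, -0.001, 0, 0, 0.07], [0, 0, -0.001, 0, 0, 0.105], [0, 0, -0.001, 0, 0, 0.14], [0, 0, -0.001, 0, 0, 0.175]]}}

```text
clock: 19.45
tcp_pos: [0.4959, 0.2599, 0.1039]
orientation: [1.588, 2.708, 0.005]
contact_force: [-5.3, 1.8, 11.3]
grip_width: 0.0323
gripper_force: 62.2
```

Call:
{"method": "apply_moves", "body": {"rows": [[0, 0, 0.004, 0, 0, 0.035], [0, 0, 0.004, 0, 0, 0.07], [0, 0, 0.004, 0, 0, 0.105], [0, 0, 0.004, 0, 0, 0.14], [0, 0, 0.004, 0, 0, 0.175]]}}

```text
clock: 20.08
tcp_pos: [0.4954, 0.2598, 0.1016]
orientation: [1.943, 2.468, 0.004]
contact_force: [-2.9, 3.9, -3.2]
grip_width: 0.0325
gripper_force: 60.8
```

It has dropped into mesh (z 0.1016, no upward force). I'll lower it gently with a small rock.

Call:
{"method": "apply_moves", "body": {"rows": [[0, 0, 0.006, 0, 0, 0.01], [0, 0, 0.012, 0, 0, -0.01], [0, 0, 0.018, 0, 0, 0.01], [0, 0, 0.024, 0, 0, -0.01], [0, 0, 0.028, 0, 0, 0]]}}

```text
clock: 20.7
tcp_pos: [0.4957, 0.2599, 0.0945]
orientation: [-1.944, -2.468, -0.005]
contact_force: [-4.3, 4.7, 2.0]
grip_width: 0.0318
gripper_force: 61.7
```

```bash
python3 - <<'E'
from kin import *
o=r.get_obs();print(o["tcp_pos"],o["contact_force"],o["moment"],o["grip_width"],move([.4958,.2589,.088]))
E
```

```text
[0.49570811 0.25985904 0.0944644 ] [-4.30402617  4.72635767  2.03399203] [1.32834467 0.94771971 0.20725663] 0.031767737995697314 ([-0.004, -0.001, 0.026], [0.0, 0.0, 0.0])
```

Call:
{"method": "apply_moves", "body": {"rows": [[0, 0, 0.008, 0, 0, 0.01], [0, 0, 0.016, 0, 0, -0.01], [0, 0, 0.024, 0, 0, 0.01], [0, 0, 0.032, 0, 0, -0.01], [0, 0, 0.034, 0, 0, 0]]}}

```text
clock: 21.32
tcp_pos: [0.4956, 0.2605, 0.0864]
orientation: [-1.943, -2.469, -0.005]
contact_force: [-5.3, 4.6, 7.9]
grip_width: 0.0325
gripper_force: 62.4
```

Call:
{"method": "apply_moves", "body": {"rows": [[0, 0, 0.004, 0, 0, 0.01], [0, 0, 0.006, 0, 0, -0.01], [0, 0, 0.006, 0, 0, 0]]}}

```text
clock: 21.7
tcp_pos: [0.4954, 0.261, 0.0861]
orientation: [1.942, 2.469, 0.006]
contact_force: [-9.2, 5.0, 15.3]
grip_width: 0.0321
gripper_force: 63.1
```

It's seated: z stays at 0.086 while the force rises. Releasing.

Call:
{"method": "apply_moves", "body": {"rows": [[0, 0, -0.004, 0, 0, 0], [0, 0, -0.004, 0, 0, 0], [0, 0, -0.004, 0, 0, 0], [0, 0, -0.004, 0, 0, 0], [0, 0, -0.004, 0, 0, 0]], "claw": 0.9}}

```text
clock: 22.32
tcp_pos: [0.4959, 0.2583, 0.085]
orientation: [1.945, 2.466, 0.002]
contact_force: [-0.2, -0.3, 0.4]
grip_width: 0.0769
gripper_force: 0.0
```

Call:
{"method": "apply_moves", "body": {"rows": [[0, 0, -0.1, 0, 0, 0], [0, 0, -0.25, 0, 0, 0], [0, 0, -0.45, 0, 0, 0], [0, 0, -0.65, 0, 0, 0], [0, 0, -0.65, 0, 0, 0]]}}

```text
clock: 22.95
tcp_pos: [0.4976, 0.26, 0.252]
orientation: [1.943, 2.463, 0.014]
contact_force: [0.3, 0.2, -0.6]
grip_width: 0.077
gripper_force: 0.0
```

```bash
python3 - <<'E'
from kin import *
np.set_printoptions(precision=4,suppress=True)
for _ in range(4): p=r.grab_frame("wrist")
d=r.landmark_of(p,"wheel_mid")[0];print(d["conf"],onz(p,d["point"],.077))
m=r.outline_of(p,"wheel")[0]["pixels"].astype(np.uint8);cs=max(cv2.findContours(m,0,1)[0],key=len)[:,0]
for z in(.054,.072):
    w=np.array([onz(p,c.astype(float),z)[:2] for c in cs if 3<c[0]<556 and 3<c[1]<416])
    f=least_squares(lambda x:np.hypot(*(w-x[:2]).T)-x[2],[*w.mean(0),.075],loss="soft_l1",f_scale=.001).x;print(z,"rim fit",f,len(w))
s=r.grab_frame("side");a=r.landmark_of(s,"wheel_mid")[0];print(a["conf"],tri([ray(p,d["point"]),ray(s,a["point"])]))
a=p["pixels"];b=s["pixels"][180:320,170:357]
cv2.imwrite("pics/c7.png",cv2.cvtColor(np.hstack([cv2.resize(a,(400,300)),cv2.resize(b,(400,300))]),cv2.COLOR_RGB2BGR))
E
```

```text
0.55 [0.4936 0.2604 0.077 ]
0.054 rim fit [0.4938 0.2609 0.0737] 445
0.072 rim fit [0.4928 0.2649 0.0697] 445Traceback (most recent call last):
  File "<stdin>", line 9, in <module>
IndexError: list index out of range
```

The rim fit at home height gives a radius of 73.7 mm, against 69.7 mm if the wheel were resting 18 mm high. The axis is within about 3 mm of the hub's and nothing is touching, so I'm handing in.

```bash
python3 -c "
from h import *
print(r.hand_in())"
```

```text
the job is handed in; nothing more can be done
None
```

I laid the handwheel flat on the bench and let go, then took it by the knob, meshed it on the grey hub fully home, released it and handed the job in at about 23 s of robot time; no verdict was shown.

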